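# Lay the work lamp face down against the stop

### The job

Tip the standing battery work lamp over, away from its carrying handle, and ease it all the way down so that it lands gently: face down on the rubber mat, handle up, with its base square and snug against the blue stop bar. Only push and steady it with the fingers: never squeeze it hard or lift it off the mat, and leave the other things alone.

Things in the scene. Friction and masses are not known exactly. Their poses are not given: they have to be found in the camera images.
- lamp: Loose yellow work lamp, black foot and bezel, 190 mm tall, 124 wide (y), 66 deep (x), 0.55-0.9 kg; overbalances at about 22 degrees, then falls unless held back. Origin: centre of sole. x points out of the lens (face x = +33 mm), z from sole to top; back, with handle, at x = -33. Starts standing on the mat, back 10-35 mm from the stop bar, yaw within 0.15 rad. At the end x points down, z along mat x, sole on the bar.
- mat: Fixed black rubber mat, 320 x 170 mm, 4 mm thick, with a blue stop bar (22 mm thick, 170 mm long in y, top 34 mm above the table) across one end. Origin: under the middle of the bar's working face (plane x = 0), at table height. x points from the bar along the mat, the way the lamp is to tip; the mat reaches from x = -30 to +290 mm.
- handle (a point): Middle of the handle bar, at lamp x = -76, z = 150 mm; axes as the lamp's. Black round bar, 10 mm thick, along lamp y, 94 mm free between its posts, 38 mm free between bar and back: a fingertip enters from above, can push the back to tip the lamp, and the bar then bears on that finger, which holds it back as it comes down. Bar centre 113 mm above the table when the lamp lies face down.
- front_edge (a point): Middle of the lamp's lower front edge (lamp x = +33 mm, z = 0), about which it tips; 4 mm above the table. The edge can slide on the mat. Axes as the lamp's.
- spray_can: Bystander, not to be disturbed: spray can with a blue label, 52 mm diameter, 150 mm tall. Origin under it, on the table.
- cleaner: Bystander, not to be disturbed: cleaner bottle with a green label, 64 mm diameter, 170 mm tall. Origin under it, on the table.
- screw_cup: Bystander, not to be disturbed: steel cup, 80 mm wide at the rim, 60 mm tall. Origin under it, on the table.
- wrench: Bystander, not to be disturbed: wrench lying flat, 180 mm long. Origin under it, on the table.
- screwdriver: Bystander, not to be disturbed: screwdriver lying flat, 190 mm long. Origin under it, on the table.
- tape: Bystander, not to be disturbed: grey roll of tape lying flat, 90 mm across, 25 mm high. Origin under it, on the table.
Mind the look-alikes: they are no part of the job. What is meant by the lamp is not red or turquoise, and is the smaller of those in its own colour.

How it is judged:
At the end, for the whole second after the job is handed in: The lamp lies face down (lens axis within 7 degrees of straight down), at rest, its sole within 7 mm of the stop bar's face, square to it within 5 degrees, its middle within 75 mm of the bar's middle (angle between lamp's own x axis and vertical above 3.02 rad and x of lamp in the frame of mat between -0.006 and 0.007 m and y of lamp in the frame of mat between -0.075 and 0.075 m and angle between the z axis of lamp and the x axis of mat, either way round below 0.09 rad and linear speed of lamp below 0.02 m/s and angular speed of lamp below 0.1 rad/s); the robot touches nothing.
It fails at once if the lamp fell or was slammed down (turned faster than 3.5 rad/s) (angular speed of lamp above 3.5 rad/s).
It fails at once if the lamp was lifted (its lower front edge more than 20 mm above the mat) (height (world z) of front_edge above 0.024 m).
It fails at once if the lamp was squeezed or pushed with more than 25 N (contact force between the fingers and lamp above 25 N).
It fails at once if another thing on the bench was moved more than 30 mm (distance of any of spray_can, cleaner, screw_cup, wrench, screwdriver, tape from where it was at the start of the episode above 0.03 m).
It also fails if it takes over 72 s, if anything falls off the work surface, if the arm or the gripper's body presses on something with over 40 N, if the wrist force passes 120 N, or if a joint passes its speed limit or range.

### The arm

A 6-joint arm with a two-finger parallel gripper is mounted at the origin on the work surface. World frame = base frame: x ahead of the robot, y to its left, z up, the work surface at z = 0. Lengths are in m, angles in rad, forces in N, time in s.
With the tool pointing down it reaches from about 0.225 to 0.875 m from the base axis. Payload 3.4 kg.
Tool frame: the origin (TCP) lies at the centre of the arm's flange, where the gripper is bolted on; the fingertips stand manip.tcp_to_tips ahead of it and the grasp point (between the pads) lies 155 mm ahead of it (manip.tcp_to_tips is the distance from the TCP to the fingertips, in m); z points along the fingers, y is the line along which they close (so a half turn about z gives the same grasp; the last joint's range is limited). The gripper opens to 85 mm and grips with 20 to 120 N. Pads are 22 mm wide; open, the fingers measure 114 mm over their backs; the gripper's body (76 mm by 85 mm) begins 54 mm behind the grasp point. The pads swing forward as they close: fully open they stand 13 mm farther back than shut.
Start: joints at [0.994, 0.276, 1.505, -0, 1.361, -0.121], TCP at [0.253, 0.516, 0.405] pointing down, gripper open.
Joint ranges: [-2.89, 2.89], [-0.75, 2.08], [0.22, 2.7], [-1.18, 4.32], [0.11, 2.71], [-2.7, 2.7]. Speed limits (rad/s): [2.57, 2.57, 3.14, 3.14, 3.14, 3.14].

### API

Orientations are given as a unit quaternion [w, x, y, z].
In Python, from rig import sensors, imaging, manip gives the robot as it stands. The module is installed in compiled form; this text tells all that it offers.
- The arm moves only by the tool jog_arm, never from a script. Its argument "plan" is a list of rows, each an object of numbers: "dx", "dy", "dz": the shift along the tool's x, y, z in mm; "ax", "ay", "az": the turn, a rotation vector about the tool's x, y, z in units of 6 degrees (1.0 is 6 degrees); "grip": the closure, from 0 (fully open) to 1 (shut). A call has 1 to 20 rows; each row shifts and turns the commanded pose from where the row before left it, along the tool's axes as they then stand; what a row does not reach is not made up. A row lasts 1/12 s, in which the tool goes at most 41.7 mm and 7.16 degrees, less where a joint would pass 70% of its speed; a pose out of reach is approached as far as the arm can. A call is refused whole if a number of a shift passes 41.7 or a number of a turn 1, either way. A call with a gripper value outside its range is refused whole. The fingers move at their own pace and stop on an object; "grip_force" is the grip in N (left out, the last holds). Time passes only in rows, so rows that do not move let the fingers close. It gives the time, the measured TCP pose, the force, the opening and the grip force at its end, in the units of the state.
- sensors.get_state(): the state, without advancing time (a new reading comes with each control period).
- imaging.get_image(name): name is "scene" or "top" or "wrist"; returns a dict with "image" (384x512x3 uint8, red, green, blue), "K" (3x3 intrinsics, pixels), "extrinsics" (4x4, takes a point from world to camera coordinates). Camera axes: x right, y up, looking along -z (the intrinsics and any distortion apply to the point x, -y, -z); pixel columns grow to the right and rows downward; lengths in m; the calibration is good to about 2 mm. The wrist camera is an equidistant fisheye: a pixel r from the principal point sees the ray r / f radians off the axis. A picture is of the moment at which its call begins. There is no depth.
- manip.sign_off(): hands the job in; it is judged then, once.
The state is a dict: "clock": time; "qpos": joint angles; "qd": joint speeds; "effort": joint torques, N m; "position": TCP position; "ee_rot": TCP orientation; "contact_force": force on the tool from outside, world axes, zero at the start; "moment": the same for the moment, N m; "width": finger opening in m; "gripper_force": force on a finger pad.
Only numpy, scipy, OpenCV 4.12 (cv2) and the standard library are available. Lean on these libraries where they do the work, as an engineer would, in place of code of your own. Each camera call takes 0.05 s, during which the arm holds its last target. There are 200 camera calls.

## Working session

There is one attempt and no reset: what is moved stays moved. The work goes in short steps, Python scripts to look and compute and a tool call to move; the robot and the scene stay as the last step left them, time stands still between calls to the robot, and variables do not carry over. Pictures are saved under pics/ and viewed, at most 10 in all, crops included, and the job is handed in when it is done.

Besides the shell and the picture viewer there is one more tool, called after ">>>" as name(argument=value, ...), one argument or row to a line, values as JSON. jog_arm: Moves the arm, as the interface text tells. Its arguments: {"type":"object","properties":{"plan":{"type":"array"},"grip_force":{"type":"number"}},"required":["plan"]}

```bash
mkdir -p pics
cat > h.py <<'E'
import numpy as np, cv2
from rig import sensors, imaging, manip
def save(n,f):
    d=imaging.get_image(n); cv2.imwrite('pics/'+f+'.png',cv2.cvtColor(d['image'],cv2.COLOR_RGB2BGR)); np.savez('pics/'+f,**d); return d
def ray(d,u,v):
    K=d['K'];E=d['extrinsics'];R=E[:3,:3];t=E[:3,3]
    c=np.array([(u-K[0,2])/K[0,0],-(v-K[1,2])/K[1,1],-1]); return -R.T@t, R.T@c
def onz(d,u,v,z):
    o,r=ray(d,u,v); return o+r*(z-o[2])/r[2]
def proj(d,p):
    c=d['extrinsics'][:3,:3]@np.array(p)+d['extrinsics'][:3,3]; K=d['K']
    return K[0,2]+K[0,0]*c[0]/-c[2], K[1,2]-K[1,1]*c[1]/-c[2]
E
python3 - <<'E'
from h import *
a=save('scene','s0');b=save('top','t0')
im=np.hstack([cv2.imread('pics/s0.png'),cv2.imread('pics/t0.png')])
cv2.imwrite('pics/v0.png',cv2.resize(np.vstack([im[:,:512],im[:,512:]]),(800,1200))[:600]);cv2.imwrite('pics/v1.png',cv2.resize(im[:,512:],(800,600)))
print(manip.tcp_to_tips);print(sensors.get_state());print(b['K'],b['extrinsics'],a['extrinsics'])
E
```

```text
0.1734
{'clock': 0.1, 'qpos': array([ 9.93968236e-01,  2.76554492e-01,  1.50600091e+00,  2.44283825e-05,
        1.36070006e+00, -1.20985848e-01]), 'qd': array([ 0.0001953 , -0.00393358, -0.00269577, -0.0009252 , -0.00033273,
       -0.00089172]), 'effort': array([ 3.25074587e-03, -4.17699409e+01, -2.46404761e+01, -2.35746593e-04,
        5.77471656e-03,  3.49540437e-05]), 'position': array([0.25302109, 0.51613958, 0.40391524]), 'ee_rot': array([-2.95456602e-04,  2.25955311e-01,  9.74137314e-01, -7.77226135e-04]), 'contact_force': array([ 0.44946274, -0.40197585, -0.36933315]), 'moment': array([ 0.02560849, -0.01303696,  0.00140875]), 'gripper_force': 0.0, 'width': 0.08554745613854421}
[[419.47505349   0.         254.73578625]
 [  0.         419.47505349 195.91586138]
 [  0.           0.           1.        ]] [[-6.84251799e-02 -9.97655944e-01  7.82814356e-04  1.77191867e-02]
 [ 9.75584996e-01 -6.67472471e-02  2.09233649e-01 -5.62926787e-01]
 [-2.08690943e-01  1.50805520e-02  9.77865363e-01 -1.40104999e+00]
 [ 0.00000000e+00  0.00000000e+00  0.00000000e+00  1.00000000e+00]] [[ 0.74049737 -0.67201584  0.00763891 -0.40035483]
 [ 0.63640461  0.70481963  0.31339827 -0.36795486]
 [-0.21599265 -0.22720916  0.94959106 -1.32718636]
 [ 0.          0.          0.          1.        ]]
```

View pics/v0.png

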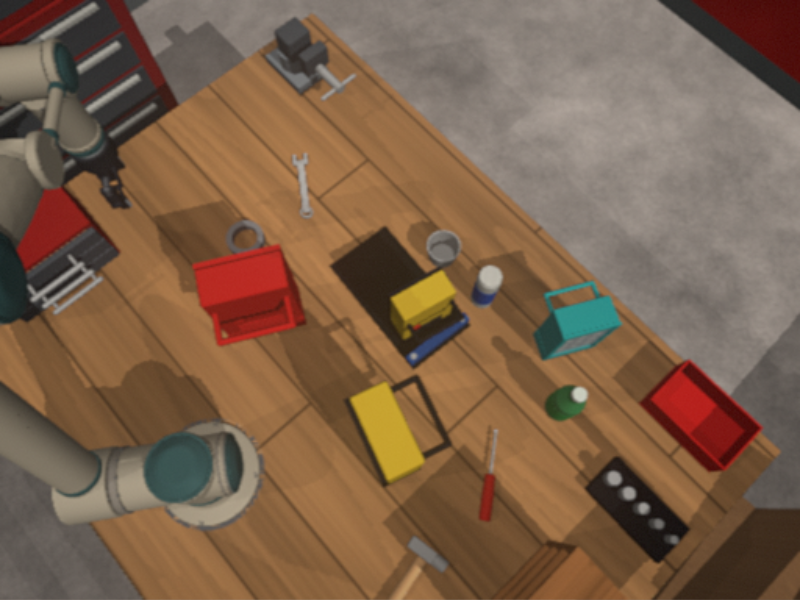

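View pics/v1.png

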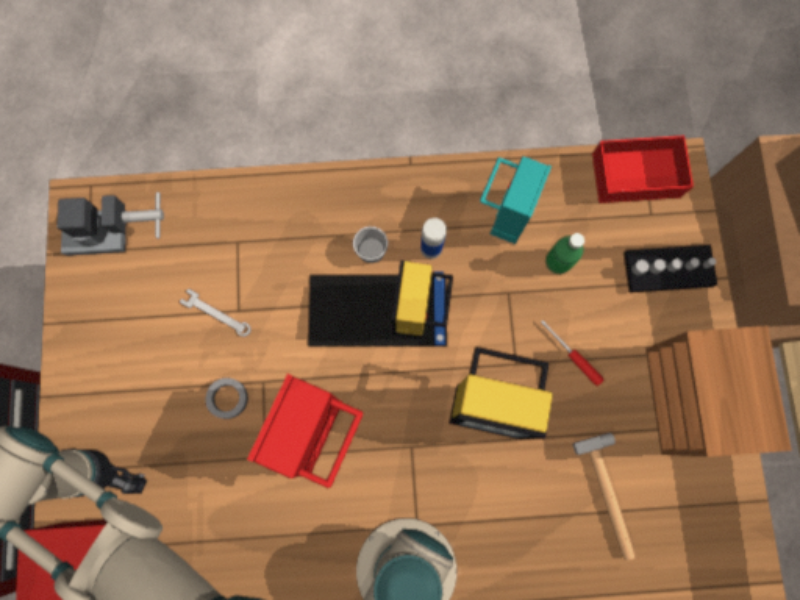

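Candidates: the red lamp (top 305,430), the turquoise lamp (520,200), a large yellow lamp (503,405), and a small yellow lamp on the mat (414,297). The small yellow one fits: it is the smaller of the two yellows and stands on the mat by the blue bar. I'll confirm this in a crop and measure.

Run:
```python
from h import *
a=cv2.imread('pics/s0.png')[130:250,200:320];b=cv2.imread('pics/t0.png')[155:235,190:300]
cv2.imwrite('pics/v2.png',np.hstack([cv2.resize(a,(400,400),interpolation=cv2.INTER_CUBIC),cv2.resize(b,(400,291),interpolation=cv2.INTER_CUBIC)[:, :] if 0 else cv2.copyMakeBorder(cv2.resize(b,(400,291),interpolation=cv2.INTER_CUBIC),0,109,0,0,cv2.BORDER_CONSTANT)]))
for n in 's0','t0':
    im=cv2.imread(f'pics/{n}.png');h=cv2.cvtColor(im,cv2.COLOR_BGR2HSV);d=dict(np.load(f'pics/{n}.npz'))
    for nm,lo,hi,zz in (('yel',(20,140,70),(32,255,255),.194),('blue',(105,120,40),(125,255,255),.034),('mat',(0,0,0),(180,255,45),.004)):
        m=cv2.inRange(h,lo,hi)
        for c in cv2.findContours(m,cv2.RETR_EXTERNAL,cv2.CHAIN_APPROX_NONE)[0]:
            if cv2.contourArea(c)<80: continue
            r=cv2.minAreaRect(c);bx=cv2.boxPoints(r)
            if not(180<r[0][0]<320 and 120<r[0][1]<260): continue
            print(n,nm,cv2.contourArea(c),bx.round(1).tolist()); print(np.array([onz(d,*p,zz)[:2] for p in bx]).round(3).tolist())
```

```text
s0 yel 1036.0 [[243.5, 192.6999969482422], [282.79998779296875, 170.5], [297.0, 195.60000610351562], [257.70001220703125, 217.89999389648438]]
[[0.489, -0.006], [0.632, -0.035], [0.607, -0.126], [0.467, -0.096]]
s0 blue 114.0 [[265.0, 224.10000610351562], [292.6000061035156, 202.60000610351562], [296.0, 207.0], [268.3999938964844, 228.5]]
[[0.501, -0.101], [0.626, -0.109], [0.624, -0.129], [0.499, -0.12]]
t0 yel 794.0 [[251.5, 211.8000030517578], [257.8999938964844, 166.60000610351562], [277.1000061035156, 169.3000030517578], [270.6000061035156, 214.5]]
[[0.484, -0.005], [0.629, -0.035], [0.616, -0.096], [0.471, -0.064]]
t0 blue 167.5 [[277.0, 178.0], [284.0, 178.0], [284.0, 206.0], [277.0, 206.0]]
[[0.628, -0.105], [0.627, -0.13], [0.525, -0.122], [0.527, -0.097]]
t0 mat 2568.0 [[198.0, 220.0], [198.0, 176.0], [284.0, 176.0], [284.0, 220.0]]
[[0.501, 0.187], [0.663, 0.18], [0.642, -0.133], [0.48, -0.12]]
```

View pics/v2.png

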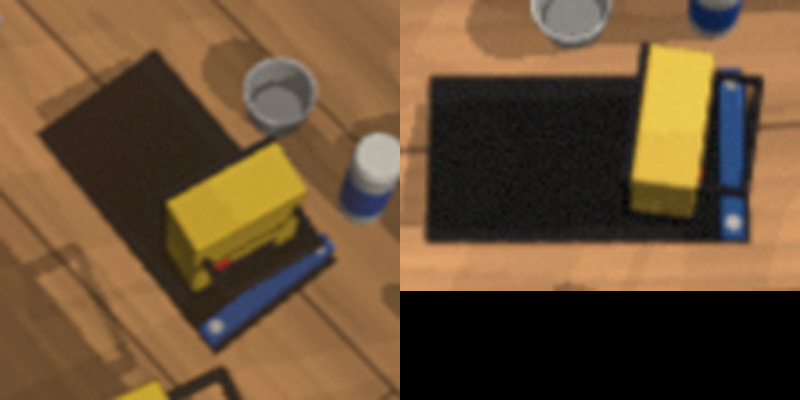

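The crop confirms a small yellow lamp, black bezel on the left (+y, face) and handle on the right, overhanging the blue bar at crop (740,130). Next I compute poses, including the red look-alike's height and footprint for arm clearance.

Run:
```python
from h import *
d=dict(np.load('pics/t0.npz'));s=dict(np.load('pics/s0.npz'))
f=lambda x,y:(190+(x-400)/3.636-.4,155+y/3.636-.4)
for n,l,z in (('mat',[(431,77),(427,240),(747,242),(760,78)],.004),('bartop',[(721,75),(743,73),(747,238),(721,238)],.034),('lamptop',[(652,44),(715,53),(697,190),(633,185)],.194),('handlebar',[(757,80),(740,188)],.154)):
    print(n,[onz(d,*f(*p),z)[:2].round(3).tolist() for p in l])
g=lambda x,y:(200+x*.3-.4,130+y*.3-.4)
print('scene lamptop',[onz(s,*g(*p),.194)[:2].round(3).tolist() for p in [(167,203),(276,143),(306,187),(197,247)]])
print('scene bar',[onz(s,*g(*p),.034)[:2].round(3).tolist() for p in [(203,326),(326,238),(332,255),(217,343)]])
for z in (.2,.25,.3):
  print(z,'red top',[onz(d,u*.64,v*.64,z)[:2].round(3).tolist() for u,v in [(290,375),(335,398),(297,475),(250,455),(362,408),(330,487)]],
   'scene',[onz(s,u*.64,v*.64,z)[:2].round(3).tolist() for u,v in [(195,265),(280,247),(290,288),(205,308)]])
```

```text
mat [[0.664, 0.18], [0.499, 0.19], [0.475, -0.123], [0.64, -0.15]]
bartop [[0.638, -0.109], [0.639, -0.131], [0.475, -0.121], [0.477, -0.096]]
lamptop [[0.629, -0.039], [0.617, -0.093], [0.496, -0.068], [0.504, -0.013]]
handlebar [[0.6, -0.132], [0.502, -0.109]]
scene lamptop [[0.508, -0.014], [0.627, -0.039], [0.617, -0.09], [0.5, -0.065]]
scene bar [[0.481, -0.099], [0.643, -0.116], [0.635, -0.134], [0.48, -0.122]]
0.2 red top [[0.409, 0.203], [0.358, 0.117], [0.218, 0.196], [0.261, 0.284], [0.336, 0.065], [0.192, 0.134]] scene [[0.259, 0.304], [0.412, 0.219], [0.371, 0.135], [0.218, 0.216]]
0.25 red top [[0.403, 0.195], [0.354, 0.112], [0.219, 0.188], [0.261, 0.273], [0.332, 0.063], [0.194, 0.129]] scene [[0.258, 0.277], [0.405, 0.196], [0.365, 0.116], [0.22, 0.193]]
0.3 red top [[0.398, 0.187], [0.351, 0.108], [0.221, 0.181], [0.261, 0.262], [0.329, 0.06], [0.197, 0.124]] scene [[0.257, 0.251], [0.398, 0.174], [0.36, 0.097], [0.221, 0.171]]
```

>>> jog_arm(
  plan=[
    {"dz":-32,"grip":1},
    {"dz":-32,"grip":1},
    {"dz":-32,"grip":1},
    {"dx":-31.8,"dy":-24.6,"grip":1},
    {"dx":-31.8,"dy":-24.6,"grip":1},
    {"dx":-31.8,"dy":-24.6,"grip":1},
    {"dx":-31.8,"dy":-24.6,"grip":1},
    {"dx":-31.8,"dy":-24.6,"grip":1},
    {"dx":-31.8,"dy":-24.6,"grip":1},
    {"dx":-31.8,"dy":-24.6,"grip":1},
    {"dx":-31.8,"dy":-24.6,"grip":1},
    {"dx":-31.8,"dy":-24.6,"grip":1},
    {"dx":-31.8,"dy":-24.6,"grip":1},
    {"dx":-31.8,"dy":-24.6,"grip":1},
    {"dx":-31.8,"dy":-24.6,"grip":1},
    {"dx":-31.8,"dy":-24.6,"grip":1},
    {"dx":-31.8,"dy":-24.6,"grip":1},
    {"dx":-31.8,"dy":-24.6,"grip":1},
    {"dx":-31.8,"dy":-24.6,"grip":1},
    {"dx":-31.8,"dy":-24.6,"grip":1},
  ],
  grip_force=20,
)

```text
$.plan[0]: bad value
```

>>> jog_arm(
  plan=[
    {"az":0.97},
    {"az":0.97},
    {"az":0.97},
    {"az":0.97},
    {"az":0.97},
    {"az":0.97},
    {"az":0.97},
    {"az":0.97},
    {"az":0.97},
    {"az":0.97},
    {"az":0.97},
    {"az":0.97},
    {"az":0.97},
    {},
    {},
  ],
)

```text
$.plan[0]: bad value
```

```bash
cat >> h.py <<'E'
from scipy.spatial.transform import Rotation as Rn
def pose():
    s=sensors.get_state(); q=s['ee_rot']; return s,np.array(s['position']),Rn.from_quat([q[1],q[2],q[3],q[0]]).as_matrix()
E
python3 - <<'E'
from h import *
s,p,R=pose();print(s['clock'],p,R.round(3).tolist(),s['qpos'].round(3),s['width'],s['contact_force'])
d=save('wrist','w0');print(d['K'],d['extrinsics'].round(3))
E
```

```text
0.1 [0.25302109 0.51613958 0.40391524] [[-0.898, 0.44, -0.001], [0.44, 0.898, -0.001], [0.0, -0.002, -1.0]] [ 0.994  0.277  1.506  0.     1.361 -0.121] 0.08554745613854421 [ 0.44946274 -0.40197585 -0.36933315]
[[297.31863964   0.         253.32486518]
 [  0.         297.31863964 188.77113987]
 [  0.           0.           1.        ]] [[ 0.439  0.898 -0.001 -0.574]
 [-0.856  0.418 -0.305  0.041]
 [-0.274  0.135  0.952 -0.379]
 [ 0.     0.     0.     1.   ]]
```

View pics/w0.png

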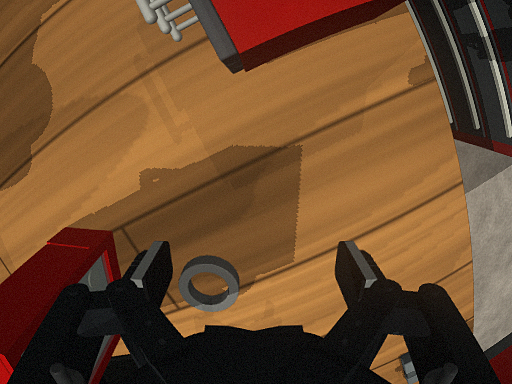

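The plan was refused and the arm hasn't moved; the wrist image shows only the open fingers, the tape at (208,283) and the toolbox. Rows probably need every field.

>>> jog_arm(
  plan=[
    {"dx":0,"dy":0,"dz":-32,"ax":0,"ay":0,"az":0,"grip":1},
    {"dx":0,"dy":0,"dz":-32,"ax":0,"ay":0,"az":0,"grip":1},
    {"dx":0,"dy":0,"dz":-32,"ax":0,"ay":0,"az":0,"grip":1},
  ],
  grip_force=20,
)

```text
clock: 0.4
position: [0.253, 0.5161, 0.5009]
ee_rot: [-0.0, 0.226, 0.974, -0.001]
contact_force: [0.6, 0.9, 0.1]
width: 0.0518
gripper_force: 0.0
```

>>> jog_arm(
  plan=[
    {"dx":-31.8,"dy":-24.6,"dz":0,"ax":0,"ay":0,"az":0,"grip":1},
    {"dx":-31.8,"dy":-24.6,"dz":0,"ax":0,"ay":0,"az":0,"grip":1},
    {"dx":-31.8,"dy":-24.6,"dz":0,"ax":0,"ay":0,"az":0,"grip":1},
    {"dx":-31.8,"dy":-24.6,"dz":0,"ax":0,"ay":0,"az":0,"grip":1},
    {"dx":-31.8,"dy":-24.6,"dz":0,"ax":0,"ay":0,"az":0,"grip":1},
    {"dx":-31.8,"dy":-24.6,"dz":0,"ax":0,"ay":0,"az":0,"grip":1},
    {"dx":-31.8,"dy":-24.6,"dz":0,"ax":0,"ay":0,"az":0,"grip":1},
    {"dx":-31.8,"dy":-24.6,"dz":0,"ax":0,"ay":0,"az":0,"grip":1},
    {"dx":-31.8,"dy":-24.6,"dz":0,"ax":0,"ay":0,"az":0,"grip":1},
    {"dx":-31.8,"dy":-24.6,"dz":0,"ax":0,"ay":0,"az":0,"grip":1},
    {"dx":-31.8,"dy":-24.6,"dz":0,"ax":0,"ay":0,"az":0,"grip":1},
    {"dx":-31.8,"dy":-24.6,"dz":0,"ax":0,"ay":0,"az":0,"grip":1},
    {"dx":-31.8,"dy":-24.6,"dz":0,"ax":0,"ay":0,"az":0,"grip":1},
    {"dx":-31.8,"dy":-24.6,"dz":0,"ax":0,"ay":0,"az":0,"grip":1},
    {"dx":-31.8,"dy":-24.6,"dz":0,"ax":0,"ay":0,"az":0,"grip":1},
    {"dx":-31.8,"dy":-24.6,"dz":0,"ax":0,"ay":0,"az":0,"grip":1},
    {"dx":-31.8,"dy":-24.6,"dz":0,"ax":0,"ay":0,"az":0,"grip":1},
  ],
)

```text
clock: 1.82
position: [0.5548, -0.0992, 0.5004]
ee_rot: [-0.0, 0.226, 0.974, 0.0]
contact_force: [0.3, 0.9, 1.2]
width: -0.0004
gripper_force: 0.0
```

>>> jog_arm(
  plan=[
    {"dx":0,"dy":0,"dz":0,"ax":0,"ay":0,"az":0.97,"grip":1},
    {"dx":0,"dy":0,"dz":0,"ax":0,"ay":0,"az":0.97,"grip":1},
    {"dx":0,"dy":0,"dz":0,"ax":0,"ay":0,"az":0.97,"grip":1},
    {"dx":0,"dy":0,"dz":0,"ax":0,"ay":0,"az":0.97,"grip":1},
    {"dx":0,"dy":0,"dz":0,"ax":0,"ay":0,"az":0.97,"grip":1},
    {"dx":0,"dy":0,"dz":0,"ax":0,"ay":0,"az":0.97,"grip":1},
    {"dx":0,"dy":0,"dz":0,"ax":0,"ay":0,"az":0.97,"grip":1},
    {"dx":0,"dy":0,"dz":0,"ax":0,"ay":0,"az":0.97,"grip":1},
    {"dx":0,"dy":0,"dz":0,"ax":0,"ay":0,"az":0.97,"grip":1},
    {"dx":0,"dy":0,"dz":0,"ax":0,"ay":0,"az":0.97,"grip":1},
    {"dx":0,"dy":0,"dz":0,"ax":0,"ay":0,"az":0.97,"grip":1},
    {"dx":0,"dy":0,"dz":0,"ax":0,"ay":0,"az":0.97,"grip":1},
    {"dx":0,"dy":0,"dz":0,"ax":0,"ay":0,"az":0.97,"grip":1},
    {"dx":0,"dy":0,"dz":0,"ax":0,"ay":0,"az":0,"grip":1},
  ],
)

```text
clock: 2.98
position: [0.5544, -0.0971, 0.5003]
ee_rot: [-0.0, 0.776, 0.63, -0.0]
contact_force: [-0.3, -0.5, 0.1]
width: -0.0
gripper_force: 0.0
```

Run:
```python
from h import *
s,p,R=pose();print(s['clock'],p,R.round(3).tolist(),s['qpos'].round(3),s['width'],s['contact_force'])
d=save('wrist','w1')
```

```text
2.9833 [ 0.55438257 -0.09712955  0.50031339] [[0.206, 0.979, -0.001], [0.979, -0.206, 0.0], [0.0, -0.001, -1.0]] [-0.297  0.22   1.349  0.     1.573 -0.09 ] -1.6111218833068828e-05 [-0.31455527 -0.49766943  0.11379335]
```

View pics/w1.png

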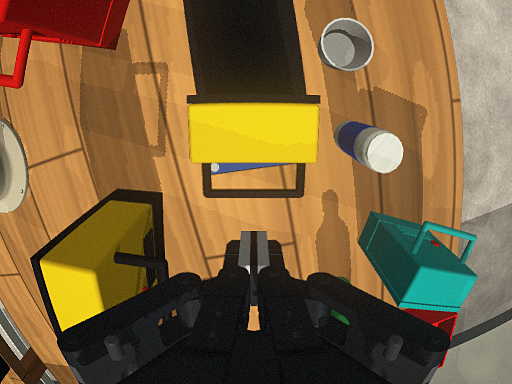

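Wrist view: lamp top (189–318, 104–162), handle bar along row ~193 from col 205 to 302, fingertips at col 254. Lateral alignment is good. Localise the back and bar, and plan the tilt path.

```bash
cat >> h.py <<'E'
def wz(d,u,v,z):
    K=d['K'];E=d['extrinsics'];x=u-K[0,2];y=v-K[1,2];r=np.hypot(x,y);t=r/K[0,0]
    k=np.sin(t)/max(r,1e-9); c=np.array([x*k,-y*k,-np.cos(t)]);o=-E[:3,:3].T@E[:3,3];w=E[:3,:3].T@c
    return o+w*(z-o[2])/w[2]
E
python3 - <<'E'
from h import *
d=dict(np.load('pics/w1.npz'));im=cv2.imread('pics/w1.png').astype(int)
s,p,R=pose()
for c in (225,253,285): print(c, im[90:202,c].sum(1)[::1].tolist() if c==253 else '')
for n,u,v,z in (('topfront',253,104,.194),('topback',253,162,.194),('barin',253,190,.154),('barout',253,197,.154),('hl',204,193,.154),('hr',303,193,.154),('bl',190,162,.194),('br',318,162,.194)):
    q=wz(d,u,v,z); print(n,q.round(4),'tool xy',((q-p)@R)[:2].round(4))
E
```

```text
225 
253 [121, 118, 116, 122, 139, 149, 140, 150, 141, 153, 135, 131, 222, 380, 404, 461, 494, 474, 491, 484, 501, 483, 496, 487, 503, 482, 490, 484, 491, 477, 492, 489, 492, 492, 477, 479, 492, 493, 490, 483, 479, 487, 496, 488, 488, 484, 495, 483, 466, 474, 469, 483, 475, 478, 476, 473, 472, 473, 475, 473, 468, 486, 479, 474, 484, 464, 474, 473, 485, 473, 464, 467, 382, 307, 310, 311, 302, 318, 173, 417, 493, 452, 472, 464, 458, 469, 461, 444, 471, 481, 480, 482, 481, 476, 475, 475, 474, 493, 409, 205, 104, 140, 171, 171, 147, 166, 135, 139, 445, 475, 460, 453]
285 
topfront [ 0.5694 -0.0277  0.194 ] tool xy [0.071  0.0009]
topback [ 0.5582 -0.0813  0.194 ] tool xy [0.0163 0.0007]
barin [ 0.5498 -0.1212  0.154 ] tool xy [-0.0246  0.0006]
barout [ 0.5481 -0.1293  0.154 ] tool xy [-0.0328  0.0006]
hl [ 0.4949 -0.1134  0.154 ] tool xy [-0.028  -0.0547]
hr [ 0.6043 -0.1363  0.154 ] tool xy [-0.0283  0.0571]
bl [ 0.4989 -0.0685  0.194 ] tool xy [ 0.0168 -0.0599]
br [ 0.6195 -0.0937  0.194 ] tool xy [0.0165 0.0633]
```

>>> jog_arm(
  plan=[
    {"dx":-3,"dy":0,"dz":30,"ax":0,"ay":0,"az":0,"grip":1},
    {"dx":0,"dy":0,"dz":30,"ax":0,"ay":0,"az":0,"grip":1},
    {"dx":0,"dy":0,"dz":30,"ax":0,"ay":0,"az":0,"grip":1},
    {"dx":0,"dy":0,"dz":30,"ax":0,"ay":0,"az":0,"grip":1},
    {"dx":0,"dy":0,"dz":20,"ax":0,"ay":0,"az":0,"grip":1},
    {"dx":0,"dy":0,"dz":0,"ax":0,"ay":0,"az":0,"grip":1},
  ],
)

```text
clock: 3.53
position: [0.5522, -0.0996, 0.3559]
ee_rot: [-0.004, 0.775, 0.632, -0.003]
contact_force: [-1.4, -0.3, 0.2]
width: -0.0004
gripper_force: 0.0
```

```bash
cat > path.py <<'E'
import numpy as np
def rows(xF, zF, X, Z, phi, sched, p=16., L=173.4):
    # sched: list of (theta,phi,gap) deg,deg,mm ; X,Z TCP now (mm, along lamp x / height), F at (xF,zF)
    out=[];k=X,Z,phi
    for th,ph,g in sched:
        t,f=np.radians([th,ph]);B=np.array([xF-109*np.cos(t)+150*np.sin(t),zF+150*np.cos(t)+109*np.sin(t)])
        n=np.array([-np.cos(f),np.sin(f)]);d=np.array([-np.sin(f),-np.cos(f)])
        T=B-(16+g)*n+(p-L)*d; D=T-np.array(k[:2]);a=np.radians(k[2])
        out.append((D@[np.cos(a),-np.sin(a)],D@[-np.sin(a),-np.cos(a)],-(ph-k[2])/6)); k=T[0],T[1],ph
    return np.array(out)
E
python3 - <<'E'
from h import *; from path import rows
s,p,R=pose();print(s['clock'],p,s['contact_force'],R.round(3).tolist())
d=save('wrist','w2');im=cv2.imread('pics/w2.png');cv2.imwrite('pics/v3.png',im)
# X=0 : lamp-axis coord of earlier TCP
sc=[(1.5*i,1.5*i,17) for i in range(1,17)]+[(29+61*j/48,24+36*j/48,0) for j in range(1,49)]
print(rows(81,4,4.5,311.4,0,sc)[[0,8,15,16,17,30,45,60,63]].round(2))
E
```

```text
3.5333 [ 0.5521877  -0.09963813  0.35589256] [-1.44657145 -0.34931247  0.18155804] [[0.202, 0.979, -0.01], [0.979, -0.202, 0.003], [0.001, -0.01, -1.0]]
[[  8.57  -1.88  -0.25]
 [  8.07  -1.88  -0.25]
 [  8.07  -1.88  -0.25]
 [  2.1  -10.79  -0.12]
 [  5.63  -1.82  -0.12]
 [  5.84  -1.39  -0.12]
 [  6.03  -0.86  -0.12]
 [  6.14  -0.31  -0.12]
 [  6.15  -0.2   -0.12]]
```

View pics/v3.png

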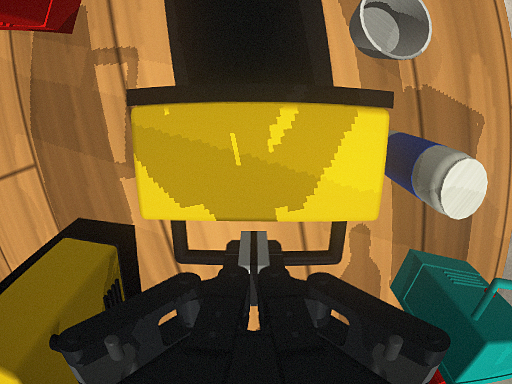

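Fingertips (240–270, 232+) are between the lamp's back edge (row 220) and the handle bar (row 258), with side clearance. Descend and approach the back.

>>> jog_arm(
  plan=[
    {"dx":0,"dy":0,"dz":15,"ax":0,"ay":0,"az":0,"grip":1},
    {"dx":0,"dy":0,"dz":15,"ax":0,"ay":0,"az":0,"grip":1},
    {"dx":0,"dy":0,"dz":14.5,"ax":0,"ay":0,"az":0,"grip":1},
    {"dx":2,"dy":0,"dz":0,"ax":0,"ay":0,"az":0,"grip":1},
    {"dx":2,"dy":0,"dz":0,"ax":0,"ay":0,"az":0,"grip":1},
    {"dx":0,"dy":0,"dz":0,"ax":0,"ay":0,"az":0,"grip":1},
    {"dx":0,"dy":0,"dz":0,"ax":0,"ay":0,"az":0,"grip":1},
  ],
)

```text
clock: 4.17
position: [0.5554, -0.0962, 0.318]
ee_rot: [0.001, 0.776, 0.631, 0.001]
contact_force: [0.5, 0.3, 1.1]
width: -0.0003
gripper_force: 0.0
```

Run:
```python
from h import *
s,p,R=pose();print(s['clock'],p,s['contact_force'],R.round(3).tolist(), (p-[.55438,-.09713,.3])@[.206,.979,0])
```

```text
4.1667 [ 0.55535018 -0.09618359  0.31803406] [0.4818052  0.27155932 1.104419  ] [[0.203, 0.979, 0.003], [0.979, -0.203, -0.001], [-0.0, 0.003, -1.0]] 0.0011263874046161936
```

>>> jog_arm(
  plan=[
    {"dx":0,"dy":0,"dz":7,"ax":0,"ay":0,"az":0,"grip":1},
    {"dx":3,"dy":0,"dz":0,"ax":0,"ay":0,"az":0,"grip":1},
    {"dx":8,"dy":0,"dz":-1.9,"ax":0,"ay":-0.25,"az":0,"grip":1},
    {"dx":8,"dy":0,"dz":-1.9,"ax":0,"ay":-0.25,"az":0,"grip":1},
    {"dx":8,"dy":0,"dz":-1.9,"ax":0,"ay":-0.25,"az":0,"grip":1},
    {"dx":8,"dy":0,"dz":-1.9,"ax":0,"ay":-0.25,"az":0,"grip":1},
    {"dx":8,"dy":0,"dz":-1.9,"ax":0,"ay":-0.25,"az":0,"grip":1},
    {"dx":8,"dy":0,"dz":-1.9,"ax":0,"ay":-0.25,"az":0,"grip":1},
    {"dx":0,"dy":0,"dz":0,"ax":0,"ay":0,"az":0,"grip":1},
    {"dx":0,"dy":0,"dz":0,"ax":0,"ay":0,"az":0,"grip":1},
  ],
)

```text
clock: 5.0
position: [0.5652, -0.0453, 0.3174]
ee_rot: [0.049, 0.773, 0.629, -0.061]
contact_force: [-0.4, -0.7, -0.4]
width: -0.0
gripper_force: 0.0
```

Run:
```python
from h import *
s,p,R=pose();print(s['clock'],p,s['contact_force'],R.round(3).tolist(), (p-[.55438,-.09713,.3])@[.206,.979,0],s['qpos'].round(3))
w=save('wrist','w3')
a=cv2.imread('pics/w3.png');t=save('top','t3');b=cv2.imread('pics/t3.png')[150:240,190:290];sc=save('scene','s3');c=cv2.imread('pics/s3.png')[130:250,200:320]
cv2.imwrite('pics/v4.png',np.hstack([cv2.resize(a,(400,300)),cv2.resize(c,(300,300),interpolation=3)]))
```

```text
5.0 [ 0.56521027 -0.04525705  0.31736614] [-0.41100334 -0.67670943 -0.39038107] [[0.2, 0.979, -0.032], [0.967, -0.203, -0.153], [-0.156, -0.0, -0.988]] 0.053014653008915724 [-0.15   0.334  1.653 -0.17   1.168  0.122]
```

View pics/v4.png

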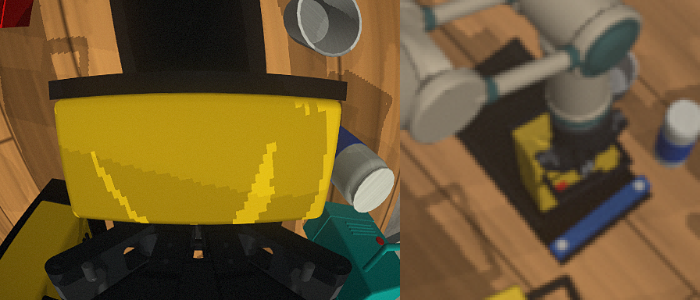

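The lamp is tilting with the finger (~9°) at under 1 N. Compute the remaining rows.

Run:
```python
from path import rows; import numpy as np
sc=[(9+1.5*i,9+1.5*i,17) for i in range(1,11)]+[(24+1.25*i,24+.75*i,17-17*i/8) for i in range(1,9)]+[(34+57*j/48,30+30*j/48,0) for j in range(1,49)]
r=rows(81,4,53.0,317.4,9,sc)
print(r.round(2)[[*range(0,20),25,30,35,40,45,50,55,60,65]])
```

```text
[[ 8.75 -4.12 -0.25]
 [ 8.07 -1.88 -0.25]
 [ 8.07 -1.88 -0.25]
 [ 8.07 -1.88 -0.25]
 [ 8.07 -1.88 -0.25]
 [ 8.07 -1.88 -0.25]
 [ 8.07 -1.88 -0.25]
 [ 8.07 -1.88 -0.25]
 [ 8.07 -1.88 -0.25]
 [ 8.07 -1.88 -0.25]
 [ 3.23 -1.92 -0.12]
 [ 3.25 -1.92 -0.12]
 [ 3.27 -1.92 -0.12]
 [ 3.29 -1.92 -0.12]
 [ 3.31 -1.92 -0.12]
 [ 3.33 -1.92 -0.12]
 [ 3.35 -1.92 -0.12]
 [ 3.37 -1.91 -0.12]
 [ 5.   -1.82 -0.1 ]
 [ 5.02 -1.79 -0.1 ]
 [ 5.13 -1.59 -0.1 ]
 [ 5.21 -1.42 -0.1 ]
 [ 5.28 -1.25 -0.1 ]
 [ 5.35 -1.07 -0.1 ]
 [ 5.41 -0.89 -0.1 ]
 [ 5.45 -0.71 -0.1 ]
 [ 5.49 -0.52 -0.1 ]
 [ 5.52 -0.34 -0.1 ]
 [ 5.54 -0.15 -0.1 ]]
```

>>> jog_arm(
  plan=[
    {"dx":8.4,"dy":0,"dz":-2,"ax":0,"ay":-0.25,"az":0,"grip":1},
    {"dx":8,"dy":0,"dz":-1.9,"ax":0,"ay":-0.25,"az":0,"grip":1},
    {"dx":8,"dy":0,"dz":-1.9,"ax":0,"ay":-0.25,"az":0,"grip":1},
    {"dx":8,"dy":0,"dz":-1.9,"ax":0,"ay":-0.25,"az":0,"grip":1},
    {"dx":8,"dy":0,"dz":-1.9,"ax":0,"ay":-0.25,"az":0,"grip":1},
    {"dx":8,"dy":0,"dz":-1.9,"ax":0,"ay":-0.25,"az":0,"grip":1},
    {"dx":8,"dy":0,"dz":-1.9,"ax":0,"ay":-0.25,"az":0,"grip":1},
    {"dx":8,"dy":0,"dz":-1.9,"ax":0,"ay":-0.25,"az":0,"grip":1},
    {"dx":8,"dy":0,"dz":-1.9,"ax":0,"ay":-0.25,"az":0,"grip":1},
    {"dx":8,"dy":0,"dz":-1.9,"ax":0,"ay":-0.25,"az":0,"grip":1},
    {"dx":3.3,"dy":0,"dz":-1.9,"ax":0,"ay":-0.12,"az":0,"grip":1},
    {"dx":3.3,"dy":0,"dz":-1.9,"ax":0,"ay":-0.12,"az":0,"grip":1},
    {"dx":3.3,"dy":0,"dz":-1.9,"ax":0,"ay":-0.12,"az":0,"grip":1},
    {"dx":3.3,"dy":0,"dz":-1.9,"ax":0,"ay":-0.12,"az":0,"grip":1},
    {"dx":3.3,"dy":0,"dz":-1.9,"ax":0,"ay":-0.12,"az":0,"grip":1},
    {"dx":3.3,"dy":0,"dz":-1.9,"ax":0,"ay":-0.12,"az":0,"grip":1},
    {"dx":3.3,"dy":0,"dz":-1.9,"ax":0,"ay":-0.12,"az":0,"grip":1},
    {"dx":3.3,"dy":0,"dz":-1.9,"ax":0,"ay":-0.12,"az":0,"grip":1},
  ],
)

```text
clock: 6.65
position: [0.5882, 0.0651, 0.3158]
ee_rot: [0.162, 0.75, 0.61, -0.2]
contact_force: [0.5, 1.0, -1.3]
width: -0.0003
gripper_force: 0.8
```

Run:
```python
from h import *
s,p,R=pose();print(s['clock'],p,s['contact_force'],R.round(3).tolist(), (p-[.55438,-.09713,.3])@[.206,.979,0],s['qpos'].round(3),np.degrees(np.arcsin(-R[2,0])))
w=save('wrist','w4')
a=cv2.imread('pics/w4.png');sc=save('scene','s4');c=cv2.imread('pics/s4.png')[120:240,200:320]
cv2.imwrite('pics/v5.png',np.hstack([cv2.resize(a,(400,300)),cv2.resize(c,(300,300),interpolation=3)]))
from path import rows
th=np.array
X=((p-[.55438,-.09713,0])@[.206,.979,0])*1e3
print(rows(81,4,X,p[2]*1e3,np.degrees(np.arcsin(-R[2,0])),[(34,30,0)]))
```

```text
6.65 [0.58824829 0.06505792 0.3157978 ] [ 0.50677378  0.98274151 -1.33502462] [[0.177, 0.979, -0.102], [0.849, -0.204, -0.487], [-0.497, -0.0, -0.868]] 0.16575884078966 [ 0.144  0.433  1.558 -0.497  1.371  0.505] 29.807482558677382
[[ 0.23208259 -2.23306375 -0.03208624]]
```

View pics/v5.png

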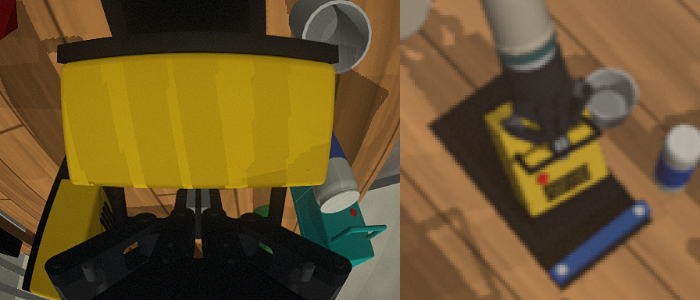

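The bar now bears on the finger with a gentle ~1.6 N, and the lamp is past balance. Continue lowering.

>>> jog_arm(
  plan=[
    {"dx":5,"dy":0,"dz":-1.8,"ax":0,"ay":-0.105,"az":0,"grip":1},
    {"dx":5,"dy":0,"dz":-1.8,"ax":0,"ay":-0.105,"az":0,"grip":1},
    {"dx":5,"dy":0,"dz":-1.8,"ax":0,"ay":-0.105,"az":0,"grip":1},
    {"dx":5,"dy":0,"dz":-1.7,"ax":0,"ay":-0.105,"az":0,"grip":1},
    {"dx":5,"dy":0,"dz":-1.7,"ax":0,"ay":-0.105,"az":0,"grip":1},
    {"dx":5.1,"dy":0,"dz":-1.6,"ax":0,"ay":-0.105,"az":0,"grip":1},
    {"dx":5.1,"dy":0,"dz":-1.6,"ax":0,"ay":-0.105,"az":0,"grip":1},
    {"dx":5.1,"dy":0,"dz":-1.6,"ax":0,"ay":-0.105,"az":0,"grip":1},
    {"dx":5.1,"dy":0,"dz":-1.5,"ax":0,"ay":-0.105,"az":0,"grip":1},
    {"dx":5.2,"dy":0,"dz":-1.5,"ax":0,"ay":-0.105,"az":0,"grip":1},
    {"dx":5.2,"dy":0,"dz":-1.5,"ax":0,"ay":-0.105,"az":0,"grip":1},
    {"dx":5.2,"dy":0,"dz":-1.4,"ax":0,"ay":-0.105,"az":0,"grip":1},
    {"dx":5.2,"dy":0,"dz":-1.4,"ax":0,"ay":-0.105,"az":0,"grip":1},
    {"dx":5.2,"dy":0,"dz":-1.4,"ax":0,"ay":-0.105,"az":0,"grip":1},
    {"dx":5.2,"dy":0,"dz":-1.3,"ax":0,"ay":-0.105,"az":0,"grip":1},
    {"dx":5.3,"dy":0,"dz":-1.3,"ax":0,"ay":-0.105,"az":0,"grip":1},
  ],
)

```text
clock: 8.08
position: [0.6049, 0.1449, 0.2896]
ee_rot: [0.215, 0.729, 0.593, -0.265]
contact_force: [0.7, 1.4, -1.4]
width: -0.0002
gripper_force: 1.1
```

Run:
```python
from h import *
s,p,R=pose();ph=np.degrees(np.arcsin(-R[2,0]));print(s['clock'],p,s['contact_force'],R.round(3).tolist(),s['qpos'].round(3),ph)
w=save('wrist','w5')
a=cv2.imread('pics/w5.png');sc=save('scene','s5');c=cv2.imread('pics/s5.png')[110:230,200:320]
cv2.imwrite('pics/v6.png',np.hstack([cv2.resize(a,(400,300)),cv2.resize(c,(300,300),interpolation=3)]))
from path import rows
X=((p-[.55438,-.09713,0])@[.206,.979,0])*1e3
print(X,rows(81,4,X,p[2]*1e3,ph,[(53,40,0)]))
```

```text
8.0833 [0.60492244 0.14485406 0.28963409] [ 0.67507619  1.43714174 -1.39047223] [[0.157, 0.979, -0.131], [0.751, -0.204, -0.628], [-0.641, -0.0, -0.767]] [ 0.296  0.547  1.476 -0.598  1.513  0.66 ] 39.88358791173552
247.3141374354124 [[-0.26084813 -2.36263784 -0.01940201]]
```

View pics/v6.png

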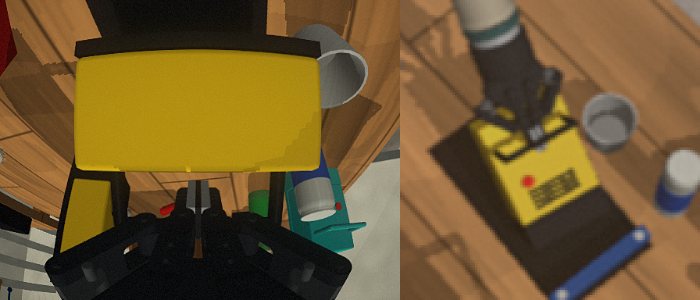

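Smooth: bar supported at ~2 N, lamp ~53°, clear of the cup. Continue.

>>> jog_arm(
  plan=[
    {"dx":5.3,"dy":0,"dz":-1.3,"ax":0,"ay":-0.105,"az":0,"grip":1},
    {"dx":5.3,"dy":0,"dz":-1.3,"ax":0,"ay":-0.105,"az":0,"grip":1},
    {"dx":5.3,"dy":0,"dz":-1.2,"ax":0,"ay":-0.105,"az":0,"grip":1},
    {"dx":5.3,"dy":0,"dz":-1.2,"ax":0,"ay":-0.105,"az":0,"grip":1},
    {"dx":5.3,"dy":0,"dz":-1.1,"ax":0,"ay":-0.105,"az":0,"grip":1},
    {"dx":5.4,"dy":0,"dz":-1.1,"ax":0,"ay":-0.105,"az":0,"grip":1},
    {"dx":5.4,"dy":0,"dz":-1.1,"ax":0,"ay":-0.105,"az":0,"grip":1},
    {"dx":5.4,"dy":0,"dz":-1,"ax":0,"ay":-0.105,"az":0,"grip":1},
    {"dx":5.4,"dy":0,"dz":-1,"ax":0,"ay":-0.105,"az":0,"grip":1},
    {"dx":5.4,"dy":0,"dz":-0.9,"ax":0,"ay":-0.105,"az":0,"grip":1},
    {"dx":5.4,"dy":0,"dz":-0.9,"ax":0,"ay":-0.105,"az":0,"grip":1},
    {"dx":5.4,"dy":0,"dz":-0.9,"ax":0,"ay":-0.105,"az":0,"grip":1},
    {"dx":5.4,"dy":0,"dz":-0.8,"ax":0,"ay":-0.105,"az":0,"grip":1},
    {"dx":5.4,"dy":0,"dz":-0.8,"ax":0,"ay":-0.105,"az":0,"grip":1},
    {"dx":5.5,"dy":0,"dz":-0.7,"ax":0,"ay":-0.105,"az":0,"grip":1},
    {"dx":5.5,"dy":0,"dz":-0.7,"ax":0,"ay":-0.105,"az":0,"grip":1},
    {"dx":5.5,"dy":0,"dz":-0.7,"ax":0,"ay":-0.105,"az":0,"grip":1},
    {"dx":5.5,"dy":0,"dz":-0.6,"ax":0,"ay":-0.105,"az":0,"grip":1},
  ],
)

```text
clock: 9.68
position: [0.6213, 0.2234, 0.2332]
ee_rot: [0.273, 0.7, 0.569, -0.335]
contact_force: [-0.5, -1.2, -5.3]
width: 0.0
gripper_force: 1.8
```

Run:
```python
from h import *
s,p,R=pose();ph=np.degrees(np.arcsin(-R[2,0]));print(s['clock'],p,s['contact_force'],s['qpos'].round(3),ph)
w=save('wrist','w6')
a=cv2.imread('pics/w6.png');sc=save('scene','s6');c=cv2.imread('pics/s6.png')[100:230,190:320]
cv2.imwrite('pics/v7.png',np.hstack([cv2.resize(a,(400,300)),cv2.resize(c,(300,300),interpolation=3)]))
from path import rows
X=((p-[.55438,-.09713,0])@[.206,.979,0])*1e3
print(X,rows(81,4,X,p[2]*1e3,ph,[(34+57*34/48,30+30*34/48,0)]))
```

```text
9.6833 [0.62128987 0.22341609 0.23316721] [-0.50386974 -1.17436581 -5.32075659] [ 0.423  0.71   1.381 -0.686  1.658  0.789] 51.23597170976635
327.5980559340418 [[-9.58080529e-01 -2.39712080e+00 -2.33804837e-03]]
```

View pics/v7.png

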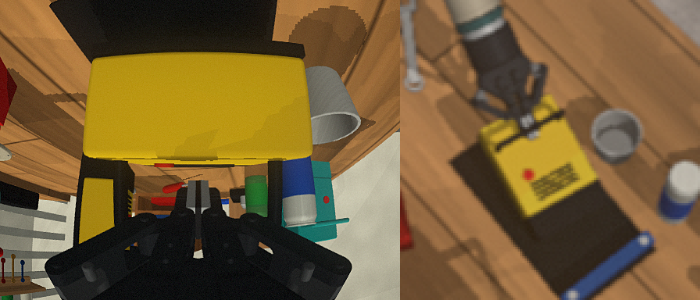

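>>> jog_arm(
  plan=[
    {"dx":5.5,"dy":0,"dz":-0.5,"ax":0,"ay":-0.105,"az":0,"grip":1},
    {"dx":5.5,"dy":0,"dz":-0.5,"ax":0,"ay":-0.105,"az":0,"grip":1},
    {"dx":5.5,"dy":0,"dz":-0.5,"ax":0,"ay":-0.105,"az":0,"grip":1},
    {"dx":5.5,"dy":0,"dz":-0.4,"ax":0,"ay":-0.105,"az":0,"grip":1},
    {"dx":5.5,"dy":0,"dz":-0.4,"ax":0,"ay":-0.105,"az":0,"grip":1},
    {"dx":5.5,"dy":0,"dz":-0.4,"ax":0,"ay":-0.105,"az":0,"grip":1},
    {"dx":4,"dy":0,"dz":-0.2,"ax":0,"ay":-0.08,"az":0,"grip":1},
    {"dx":3,"dy":0,"dz":-0.2,"ax":0,"ay":-0.06,"az":0,"grip":1},
    {"dx":3,"dy":0,"dz":-0.2,"ax":0,"ay":-0.06,"az":0,"grip":1},
    {"dx":3,"dy":0,"dz":-0.2,"ax":0,"ay":-0.06,"az":0,"grip":1},
    {"dx":3,"dy":0,"dz":-0.2,"ax":0,"ay":-0.06,"az":0,"grip":1},
    {"dx":2,"dy":0,"dz":-0.1,"ax":0,"ay":-0.04,"az":0,"grip":1},
    {"dx":2,"dy":0,"dz":-0.1,"ax":0,"ay":-0.04,"az":0,"grip":1},
  ],
)

```text
clock: 10.87
position: [0.6283, 0.2567, 0.1929]
ee_rot: [0.303, 0.681, 0.553, -0.372]
contact_force: [1.0, 3.6, -2.6]
width: 0.0
gripper_force: 1.6
```

Run:
```python
from h import *
s,p,R=pose();ph=np.degrees(np.arcsin(-R[2,0]));print(s['clock'],p,s['contact_force'],ph)
from path import rows
X=((p-[.55438,-.09713,0])@[.206,.979,0])*1e3
print(X,rows(81,4,X,p[2]*1e3,ph,[(90,ph,0)]))
```

```text
10.8667 [0.62826556 0.25668213 0.19291205] [ 1.03663412  3.62885787 -2.56342765] 57.37524493222631
361.60250198373586 [[12.89114456 -4.3206612  -0.        ]]
```

>>> jog_arm(
  plan=[
    {"dx":2,"dy":0,"dz":-0.2,"ax":0,"ay":0,"az":0,"grip":1},
    {"dx":2,"dy":0,"dz":-0.2,"ax":0,"ay":0,"az":0,"grip":1},
    {"dx":2,"dy":0,"dz":-0.2,"ax":0,"ay":0,"az":0,"grip":1},
    {"dx":2,"dy":0,"dz":-0.2,"ax":0,"ay":0,"az":0,"grip":1},
    {"dx":2,"dy":0,"dz":-0.2,"ax":0,"ay":0,"az":0,"grip":1},
    {"dx":0,"dy":0,"dz":0,"ax":0,"ay":0,"az":0,"grip":1},
    {"dx":0,"dy":0,"dz":0,"ax":0,"ay":0,"az":0,"grip":1},
  ],
)

```text
clock: 11.45
position: [0.6295, 0.2626, 0.1849]
ee_rot: [0.303, 0.681, 0.553, -0.373]
contact_force: [1.1, 1.6, -2.5]
width: -0.0002
gripper_force: 1.7
```

Run:
```python
from h import *
from path import rows
s,p,R=pose();ph=np.degrees(np.arcsin(-R[2,0]));X=((p-[.55438,-.09713,0])@[.206,.979,0])*1e3
print(s['clock'],p,s['contact_force'],ph,X,rows(81,4,X,p[2]*1e3,ph,[(90,ph,0)]))
w=save('wrist','w8')
a=cv2.imread('pics/w8.png');sc=save('scene','s8');c=cv2.imread('pics/s8.png')[100:230,190:320]
cv2.imwrite('pics/v8.png',np.hstack([cv2.resize(a,(400,300)),cv2.resize(c,(400,400),interpolation=3)[:300]]))
```

```text
11.45 [0.62946664 0.26262259 0.18491207] [ 1.13722226  1.63887015 -2.45072938] 57.37047069197337 367.66563108547194 [[ 2.87174086 -3.5283353  -0.        ]]
```

View pics/v8.png

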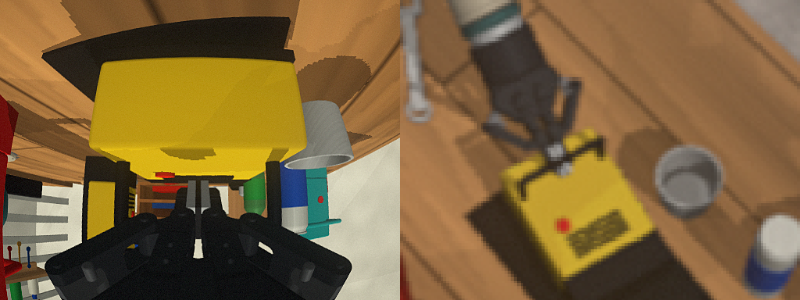

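That was my eleventh picture, one over the limit of ten, so from here on I use numbers only. It shows the lamp nearly flat with the bar still resting on the finger. Continue easing down.

>>> jog_arm(
  plan=[
    {"dx":1.5,"dy":0,"dz":-0.2,"ax":0,"ay":0,"az":0,"grip":1},
    {"dx":1.5,"dy":0,"dz":-0.2,"ax":0,"ay":0,"az":0,"grip":1},
    {"dx":1.5,"dy":0,"dz":-0.2,"ax":0,"ay":0,"az":0,"grip":1},
    {"dx":0,"dy":0,"dz":0,"ax":0,"ay":0,"az":0,"grip":1},
    {"dx":0,"dy":0,"dz":0,"ax":0,"ay":0,"az":0,"grip":1},
  ],
)

```text
clock: 11.97
position: [0.63, 0.2653, 0.1821]
ee_rot: [0.303, 0.681, 0.553, -0.373]
contact_force: [0.5, -0.0, 0.2]
width: 0.0002
gripper_force: 0.0
```

>>> jog_arm(
  plan=[
    {"dx":1.5,"dy":0,"dz":0,"ax":0,"ay":0,"az":0,"grip":1},
    {"dx":1.5,"dy":0,"dz":0,"ax":0,"ay":0,"az":0,"grip":1},
    {"dx":0,"dy":0,"dz":0,"ax":0,"ay":0,"az":0,"grip":1},
    {"dx":0,"dy":0,"dz":0,"ax":0,"ay":0,"az":0,"grip":1},
  ],
)

```text
clock: 12.3
position: [0.6304, 0.2672, 0.1792]
ee_rot: [0.303, 0.681, 0.553, -0.372]
contact_force: [-0.0, -0.8, 0.8]
width: 0.0002
gripper_force: 0.0
```

The lamp rests and the force is zero. Withdraw along the finger axis, then measure the lamp.

>>> jog_arm(
  plan=[
    {"dx":0,"dy":0,"dz":-15,"ax":0,"ay":0,"az":0,"grip":1},
    {"dx":0,"dy":0,"dz":-20,"ax":0,"ay":0,"az":0,"grip":1},
    {"dx":0,"dy":0,"dz":-25,"ax":0,"ay":0,"az":0,"grip":1},
    {"dx":-25,"dy":0,"dz":-25,"ax":0,"ay":0,"az":0,"grip":1},
    {"dx":-25,"dy":0,"dz":-25,"ax":0,"ay":0,"az":0,"grip":1},
    {"dx":-25,"dy":0,"dz":-20,"ax":0,"ay":0,"az":0,"grip":0},
    {"dx":0,"dy":0,"dz":0,"ax":0,"ay":0.9,"az":0,"grip":0},
    {"dx":0,"dy":0,"dz":0,"ax":0,"ay":0.9,"az":0,"grip":0},
    {"dx":0,"dy":0,"dz":0,"ax":0,"ay":0.9,"az":0,"grip":0},
    {"dx":0,"dy":0,"dz":0,"ax":0,"ay":0.9,"az":0,"grip":0},
    {"dx":0,"dy":0,"dz":0,"ax":0,"ay":0.9,"az":0,"grip":0},
    {"dx":0,"dy":0,"dz":0,"ax":0,"ay":0,"az":0,"grip":0},
  ],
)

```text
clock: 13.3
position: [0.6444, 0.3336, 0.3146]
ee_rot: [0.165, 0.75, 0.608, -0.201]
contact_force: [-0.0, -1.0, 0.3]
width: 0.0834
gripper_force: 0.0
```

```bash
cat > meas.py <<'E'
from h import *
s,p,R=pose();print(s['clock'],p.round(4),s['contact_force'].round(1),'phi',np.degrees(np.arcsin(-R[2,0])).round(1),'R',R.round(3).tolist(),s['width'])
mx=np.array([.075,.997]);my=np.array([-.997,.075]);O=np.array([.560,-.105])
M=lambda q:[round(float((q[:2]-O)@a),4) for a in (mx,my)]
for n in ('top','scene'):
    d=imaging.get_image(n);h=cv2.cvtColor(d['image'],cv2.COLOR_RGB2HSV)
    for nm,lo,hi,zz,A in (('yel',(20,140,70),(32,255,255),.070,400),('blue',(105,120,40),(125,255,255),.034,60)):
        m=cv2.morphologyEx(cv2.inRange(h,lo,hi),cv2.MORPH_CLOSE,np.ones((9,9)))
        for c in cv2.findContours(m,cv2.RETR_EXTERNAL,cv2.CHAIN_APPROX_NONE)[0]:
            if cv2.contourArea(c)<A: continue
            q=np.array([M(onz(d,*pp,zz)) for pp in c[:,0].astype(float)])
            if abs(q.mean(0)[1])>.13 or not -.1<q.mean(0)[0]<.35: continue
            r=cv2.minAreaRect((q*1000).astype(np.float32));print(n,nm,cv2.contourArea(c),'mat-mm box',cv2.boxPoints(r).round(0).tolist(),'ang',round(r[2],1),[round(x) for x in r[1]])
E
python3 meas.py
```

```text
13.3 [0.6444 0.3336 0.3146] [-0.  -1.   0.3] phi 30.1 R [[0.179, 0.979, -0.101], [0.846, -0.205, -0.492], [-0.502, 0.002, -0.865]] 0.08340574001616549
top yel 1545.5 mat-mm box [[119.0, -70.0], [271.0, -89.0], [288.0, 42.0], [136.0, 61.0]] ang 82.8 [132, 154]
top blue 273.5 mat-mm box [[-20.0, -68.0], [5.0, -68.0], [6.0, 84.0], [-19.0, 84.0]] ang 89.6 [152, 25]
scene yel 1386.0 mat-mm box [[118.0, -70.0], [270.0, -90.0], [287.0, 41.0], [135.0, 61.0]] ang 82.4 [132, 153]
scene blue 207.5 mat-mm box [[-21.0, 83.0], [-20.0, -76.0], [2.0, -76.0], [1.0, 83.0]] ang 0.5 [22, 159]
```

>>> jog_arm(
  plan=[
    {"dx":0,"dy":0,"dz":0,"ax":-0.32,"ay":0,"az":-0.55,"grip":0},
    {"dx":0,"dy":0,"dz":0,"ax":-0.32,"ay":0,"az":-0.55,"grip":0},
    {"dx":0,"dy":-14.5,"dz":0,"ax":0,"ay":0,"az":0,"grip":0},
    {"dx":0,"dy":-14.5,"dz":0,"ax":0,"ay":0,"az":0,"grip":0},
    {"dx":6,"dy":0,"dz":25,"ax":0,"ay":0,"az":0,"grip":0},
    {"dx":6,"dy":0,"dz":25,"ax":0,"ay":0,"az":0,"grip":0},
    {"dx":6,"dy":0,"dz":25,"ax":0,"ay":0,"az":0,"grip":0},
    {"dx":6,"dy":0,"dz":25,"ax":0,"ay":0,"az":0,"grip":0},
    {"dx":0,"dy":0,"dz":0,"ax":0,"ay":0,"az":0,"grip":0},
    {"dx":0,"dy":0,"dz":0,"ax":0,"ay":0,"az":0,"grip":0},
  ],
)

```text
clock: 14.23
position: [0.613, 0.3069, 0.2123]
ee_rot: [0.178, 0.706, 0.658, -0.195]
contact_force: [0.6, 1.2, 0.5]
width: 0.0854
gripper_force: 0.0
```

```bash
cat >> meas.py <<'E'
print('TCP mat',M(p),'tip mat',M(p+R[:,2]*.165),(p+R[:,2]*.165)[2],'toolx in mat',M(R[:2,0]+O),'y',M(R[:2,1]+O))
E
python3 meas.py
```

```text
14.2333 [0.613  0.3069 0.2123] [0.6 1.2 0.5] phi 30.6 R [[0.06, 0.997, -0.04], [0.859, -0.072, -0.507], [-0.509, -0.004, -0.861]] 0.08542114622015923
top yel 1548.5 mat-mm box [[119.0, -70.0], [271.0, -89.0], [288.0, 43.0], [136.0, 62.0]] ang 82.8 [133, 154]
top blue 268.5 mat-mm box [[-20.0, -68.0], [5.0, -68.0], [6.0, 84.0], [-19.0, 84.0]] ang 89.6 [152, 25]
scene yel 1386.0 mat-mm box [[118.0, -70.0], [270.0, -90.0], [287.0, 41.0], [135.0, 60.0]] ang 82.7 [132, 153]
scene blue 204.5 mat-mm box [[-21.0, 83.0], [-20.0, -76.0], [2.0, -76.0], [1.0, 83.0]] ang 0.2 [21, 159]
TCP mat [0.4147, -0.0219] tip mat [0.3307, -0.0216] 0.07022797486660898 toolx in mat [0.8607, 0.0049] y [0.0031, -0.9998]
```

>>> jog_arm(
  plan=[
    {"dx":11,"dy":0,"dz":19,"ax":0,"ay":0,"az":0,"grip":0},
    {"dx":11,"dy":0,"dz":19,"ax":0,"ay":0,"az":0,"grip":0},
    {"dx":0,"dy":0,"dz":0,"ax":0,"ay":0,"az":0,"grip":0},
    {"dx":-6.9,"dy":0,"dz":4,"ax":0,"ay":0,"az":0,"grip":0},
    {"dx":-6.9,"dy":0,"dz":4,"ax":0,"ay":0,"az":0,"grip":0},
    {"dx":-3.4,"dy":0,"dz":2,"ax":0,"ay":0,"az":0,"grip":0},
    {"dx":-2.6,"dy":0,"dz":1.5,"ax":0,"ay":0,"az":0,"grip":0},
    {"dx":-2.6,"dy":0,"dz":1.5,"ax":0,"ay":0,"az":0,"grip":0},
    {"dx":-2.6,"dy":0,"dz":1.5,"ax":0,"ay":0,"az":0,"grip":0},
    {"dx":-2.6,"dy":0,"dz":1.5,"ax":0,"ay":0,"az":0,"grip":0},
    {"dx":-2.6,"dy":0,"dz":1.5,"ax":0,"ay":0,"az":0,"grip":0},
    {"dx":-2.6,"dy":0,"dz":1.5,"ax":0,"ay":0,"az":0,"grip":0},
    {"dx":-2.6,"dy":0,"dz":1.5,"ax":0,"ay":0,"az":0,"grip":0},
  ],
)

```text
clock: 15.42
position: [0.6103, 0.2658, 0.1703]
ee_rot: [0.178, 0.707, 0.657, -0.192]
contact_force: [-0.4, -0.5, 1.2]
width: 0.0853
gripper_force: 0.0
```

```bash
python3 meas.py
```

```text
15.4167 [0.6103 0.2658 0.1703] [-0.4 -0.5  1.2] phi 30.4 R [[0.062, 0.997, -0.037], [0.861, -0.072, -0.504], [-0.505, -0.0, -0.863]] 0.0853320145234653
top yel 1550.5 mat-mm box [[119.0, -70.0], [271.0, -89.0], [288.0, 42.0], [136.0, 61.0]] ang 82.8 [133, 154]
top blue 279.0 mat-mm box [[-20.0, -72.0], [5.0, -72.0], [6.0, 84.0], [-19.0, 84.0]] ang 89.7 [155, 25]
scene yel 1389.0 mat-mm box [[118.0, -69.0], [270.0, -90.0], [287.0, 40.0], [136.0, 61.0]] ang 82.3 [132, 153]
scene blue 197.0 mat-mm box [[-21.0, 83.0], [-20.0, -66.0], [2.0, -66.0], [1.0, 83.0]] ang 0.4 [22, 149]
TCP mat [0.3735, -0.0224] tip mat [0.2901, -0.0225] 0.02789881901633548 toolx in mat [0.8627, 0.0028] y [0.0029, -0.9998]
```

>>> jog_arm(
  plan=[
    {"dx":-2.6,"dy":0,"dz":1.5,"ax":0,"ay":0,"az":0,"grip":0},
    {"dx":-2.6,"dy":0,"dz":1.5,"ax":0,"ay":0,"az":0,"grip":0},
    {"dx":-2.6,"dy":0,"dz":1.5,"ax":0,"ay":0,"az":0,"grip":0},
    {"dx":-2.6,"dy":0,"dz":1.5,"ax":0,"ay":0,"az":0,"grip":0},
    {"dx":-2.6,"dy":0,"dz":1.5,"ax":0,"ay":0,"az":0,"grip":0},
    {"dx":-2.6,"dy":0,"dz":1.5,"ax":0,"ay":0,"az":0,"grip":0},
    {"dx":-2.6,"dy":0,"dz":1.5,"ax":0,"ay":0,"az":0,"grip":0},
    {"dx":-2.6,"dy":0,"dz":1.5,"ax":0,"ay":0,"az":0,"grip":0},
    {"dx":-2.6,"dy":0,"dz":1.5,"ax":0,"ay":0,"az":0,"grip":0},
    {"dx":-2.6,"dy":0,"dz":1.5,"ax":0,"ay":0,"az":0,"grip":0},
    {"dx":-2.6,"dy":0,"dz":1.5,"ax":0,"ay":0,"az":0,"grip":0},
    {"dx":-2.6,"dy":0,"dz":1.5,"ax":0,"ay":0,"az":0,"grip":0},
  ],
)

```text
clock: 16.52
position: [0.6076, 0.2315, 0.1705]
ee_rot: [0.177, 0.707, 0.657, -0.19]
contact_force: [-0.7, 6.1, 1.5]
width: 0.0853
gripper_force: 2.6
```

```bash
python3 meas.py
```

```text
16.5167 [0.6076 0.2315 0.1705] [-0.7  6.1  1.5] phi 30.1 R [[0.063, 0.997, -0.036], [0.863, -0.073, -0.501], [-0.502, 0.0, -0.865]] 0.08528724139729564
top yel 1543.0 mat-mm box [[94.0, -81.0], [248.0, -90.0], [255.0, 42.0], [101.0, 50.0]] ang 86.8 [131, 154]
top blue 267.0 mat-mm box [[-20.0, -72.0], [5.0, -72.0], [6.0, 84.0], [-19.0, 84.0]] ang 89.7 [155, 25]
scene yel 1442.0 mat-mm box [[88.0, -81.0], [247.0, -90.0], [254.0, 43.0], [95.0, 51.0]] ang 86.9 [133, 159]
scene blue 192.0 mat-mm box [[-21.0, 83.0], [-20.0, -66.0], [2.0, -66.0], [1.0, 83.0]] ang 0.3 [22, 149]
TCP mat [0.339, -0.0222] tip mat [0.2562, -0.0224] 0.02782209793632176 toolx in mat [0.8648, 0.0016] y [0.002, -0.9998]
```

>>> jog_arm(
  plan=[
    {"dx":-2.6,"dy":0,"dz":1.5,"ax":0,"ay":0,"az":0,"grip":0},
    {"dx":-2.6,"dy":0,"dz":1.5,"ax":0,"ay":0,"az":0,"grip":0},
    {"dx":-2.6,"dy":0,"dz":1.5,"ax":0,"ay":0,"az":0,"grip":0},
    {"dx":-2.6,"dy":0,"dz":1.5,"ax":0,"ay":0,"az":0,"grip":0},
    {"dx":-2.6,"dy":0,"dz":1.5,"ax":0,"ay":0,"az":0,"grip":0},
    {"dx":-2.6,"dy":0,"dz":1.5,"ax":0,"ay":0,"az":0,"grip":0},
    {"dx":-2.6,"dy":0,"dz":1.5,"ax":0,"ay":0,"az":0,"grip":0},
    {"dx":-2.6,"dy":0,"dz":1.5,"ax":0,"ay":0,"az":0,"grip":0},
    {"dx":-2.6,"dy":0,"dz":1.5,"ax":0,"ay":0,"az":0,"grip":0},
    {"dx":-2.6,"dy":0,"dz":1.5,"ax":0,"ay":0,"az":0,"grip":0},
    {"dx":-2.6,"dy":0,"dz":1.5,"ax":0,"ay":0,"az":0,"grip":0},
    {"dx":-2.6,"dy":0,"dz":1.5,"ax":0,"ay":0,"az":0,"grip":0},
    {"dx":-2.6,"dy":0,"dz":1.5,"ax":0,"ay":0,"az":0,"grip":0},
    {"dx":-2.6,"dy":0,"dz":1.5,"ax":0,"ay":0,"az":0,"grip":0},
    {"dx":-2.6,"dy":0,"dz":1.5,"ax":0,"ay":0,"az":0,"grip":0},
    {"dx":0,"dy":0,"dz":0,"ax":0,"ay":0,"az":0,"grip":0},
  ],
)

```text
clock: 17.95
position: [0.6045, 0.1844, 0.1711]
ee_rot: [0.179, 0.707, 0.657, -0.192]
contact_force: [0.4, 1.6, -0.8]
width: 0.0855
gripper_force: 0.7
```

```bash
python3 meas.py
```

```text
17.95 [0.6045 0.1844 0.1711] [ 0.4  1.6 -0.8] phi 30.4 R [[0.062, 0.997, -0.037], [0.86, -0.072, -0.505], [-0.506, -0.0, -0.862]] 0.08548179626674665
top yel 1567.5 mat-mm box [[55.0, 41.0], [56.0, -91.0], [206.0, -90.0], [205.0, 42.0]] ang 0.4 [150, 132]
top blue 267.5 mat-mm box [[-20.0, -72.0], [5.0, -72.0], [6.0, 84.0], [-19.0, 84.0]] ang 89.7 [155, 25]
scene yel 1487.5 mat-mm box [[49.0, 43.0], [49.0, -91.0], [206.0, -91.0], [206.0, 44.0]] ang 0.1 [157, 135]
scene blue 197.0 mat-mm box [[-21.0, 83.0], [-20.0, -76.0], [1.0, -76.0], [-0.0, 83.0]] ang 0.4 [20, 159]
TCP mat [0.2919, -0.0227] tip mat [0.2084, -0.0228] 0.028823634075500176 toolx in mat [0.8622, 0.0026] y [0.0027, -0.9998]
```

>>> jog_arm(
  plan=[
    {"dx":-1.3,"dy":0,"dz":0.8,"ax":0,"ay":0,"az":0,"grip":0},
    {"dx":-1.3,"dy":0,"dz":0.8,"ax":0,"ay":0,"az":0,"grip":0},
    {"dx":-1.3,"dy":0,"dz":0.8,"ax":0,"ay":0,"az":0,"grip":0},
    {"dx":-1.3,"dy":0,"dz":0.8,"ax":0,"ay":0,"az":0,"grip":0},
    {"dx":-1.3,"dy":0,"dz":0.8,"ax":0,"ay":0,"az":0,"grip":0},
    {"dx":-1.3,"dy":0,"dz":0.8,"ax":0,"ay":0,"az":0,"grip":0},
  ],
)

```text
clock: 18.55
position: [0.6042, 0.1772, 0.1715]
ee_rot: [0.178, 0.707, 0.658, -0.19]
contact_force: [-0.0, 6.3, 2.4]
width: 0.0855
gripper_force: 3.4
```

>>> jog_arm(
  plan=[
    {"dx":-0.8,"dy":0,"dz":0.5,"ax":0,"ay":0,"az":0,"grip":0},
    {"dx":-0.8,"dy":0,"dz":0.5,"ax":0,"ay":0,"az":0,"grip":0},
  ],
)

```text
clock: 18.72
position: [0.6042, 0.1753, 0.1715]
ee_rot: [0.178, 0.707, 0.658, -0.19]
contact_force: [0.5, 6.5, 1.3]
width: 0.0854
gripper_force: 3.4
```

>>> jog_arm(
  plan=[
    {"dx":-0.8,"dy":0,"dz":0.5,"ax":0,"ay":0,"az":0,"grip":0},
    {"dx":-0.8,"dy":0,"dz":0.5,"ax":0,"ay":0,"az":0,"grip":0},
  ],
)

```text
clock: 18.88
position: [0.6041, 0.1735, 0.1715]
ee_rot: [0.178, 0.707, 0.658, -0.19]
contact_force: [0.2, 7.0, 2.4]
width: 0.0853
gripper_force: 3.5
```

Still sliding at ~6.5 N, with no stop felt yet.

>>> jog_arm(
  plan=[
    {"dx":-0.8,"dy":0,"dz":0.5,"ax":0,"ay":0,"az":0,"grip":0},
  ],
)

```text
clock: 18.97
position: [0.604, 0.1725, 0.1715]
ee_rot: [0.178, 0.707, 0.658, -0.19]
contact_force: [0.1, 6.7, 3.0]
width: 0.085
gripper_force: 3.5
```

>>> jog_arm(
  plan=[
    {"dx":-0.8,"dy":0,"dz":0.5,"ax":0,"ay":0,"az":0,"grip":0},
  ],
)

```text
clock: 19.05
position: [0.604, 0.1719, 0.1715]
ee_rot: [0.178, 0.707, 0.658, -0.19]
contact_force: [-1.0, 11.4, 5.3]
width: 0.0858
gripper_force: 5.6
```

```bash
python3 meas.py | grep -v blue
```

```text
19.05 [0.604  0.1719 0.1715] [-1.  11.4  5.3] phi 30.2 R [[0.063, 0.997, -0.034], [0.862, -0.072, -0.501], [-0.502, 0.002, -0.865]] 0.08579731873250164
top yel 1566.0 mat-mm box [[42.0, 41.0], [42.0, -91.0], [194.0, -91.0], [194.0, 41.0]] ang 0.0 [153, 132]
scene yel 1494.5 mat-mm box [[39.0, 42.0], [39.0, -92.0], [195.0, -92.0], [195.0, 43.0]] ang 0.1 [155, 134]
TCP mat [0.2794, -0.0231] tip mat [0.1965, -0.0237] 0.02882667984595308 toolx in mat [0.8645, 0.0015] y [0.0032, -0.9998]
```

Contact with the stop bar: force rose to 11 N, top end at mat x ≈ 191 mm, square to 0.1°. Back off.

>>> jog_arm(
  plan=[
    {"dx":2.6,"dy":0,"dz":-1.5,"ax":0,"ay":0,"az":0,"grip":0},
    {"dx":8.6,"dy":0,"dz":-5,"ax":0,"ay":0,"az":0,"grip":0},
    {"dx":17.2,"dy":0,"dz":-10,"ax":0,"ay":0,"az":0,"grip":0},
    {"dx":17.2,"dy":0,"dz":-10,"ax":0,"ay":0,"az":0,"grip":0},
    {"dx":0,"dy":0,"dz":-35,"ax":0,"ay":0,"az":0,"grip":0},
    {"dx":0,"dy":0,"dz":-35,"ax":0,"ay":0,"az":0,"grip":0},
    {"dx":0,"dy":0,"dz":-35,"ax":0,"ay":0,"az":0,"grip":0},
    {"dx":0,"dy":0,"dz":0,"ax":0,"ay":0,"az":0,"grip":0},
    {"dx":0,"dy":0,"dz":0,"ax":0,"ay":0,"az":0,"grip":0},
  ],
)

```text
clock: 19.9
position: [0.6115, 0.2772, 0.2631]
ee_rot: [0.179, 0.707, 0.658, -0.19]
contact_force: [-0.5, -0.1, -2.0]
width: 0.0855
gripper_force: 0.0
```

```bash
python3 meas.py
python3 - <<'E'
from h import *
# sole line check: dark foot between yellow and blue in the top view, along the lamp's middle
d=imaging.get_image('top');h=cv2.cvtColor(d['image'],cv2.COLOR_RGB2HSV)
for my in (-.06,-.025,.01):
    print(my,[(x,h[int(round(v)),int(round(u))].tolist()) for x in range(-15,50,6) for u,v in [proj(d,[.56+.075*x/1e3-.997*my,-.105+.997*x/1e3+.075*my,.05])]])
E
```

```text
19.9 [0.6115 0.2772 0.2631] [-0.5 -0.1 -2. ] phi 30.3 R [[0.063, 0.997, -0.033], [0.861, -0.071, -0.503], [-0.504, 0.004, -0.863]] 0.08548775396521177
top yel 1573.0 mat-mm box [[42.0, 41.0], [42.0, -91.0], [194.0, -91.0], [194.0, 41.0]] ang 0.0 [153, 132]
top blue 262.5 mat-mm box [[-20.0, -79.0], [5.0, -79.0], [6.0, 84.0], [-19.0, 84.0]] ang 89.5 [163, 25]
scene yel 1500.5 mat-mm box [[39.0, 42.0], [40.0, -92.0], [195.0, -92.0], [195.0, 43.0]] ang 0.1 [155, 135]
scene blue 183.5 mat-mm box [[-21.0, 83.0], [-20.0, -66.0], [1.0, -66.0], [-0.0, 83.0]] ang 0.4 [20, 149]
TCP mat [0.3849, -0.0227] tip mat [0.3017, -0.0235] 0.12058669353884716 toolx in mat [0.8633, 0.0019] y [0.0043, -0.9998]
-0.06 [(-15, [109, 148, 150]), (-9, [113, 51, 136]), (-3, [111, 58, 133]), (3, [111, 113, 77]), (9, [0, 9, 29]), (15, [120, 15, 33]), (21, [0, 15, 33]), (27, [170, 20, 39]), (33, [0, 16, 31]), (39, [20, 88, 52]), (45, [23, 171, 225])]
-0.025 [(-15, [108, 167, 131]), (-9, [108, 167, 130]), (-3, [108, 168, 126]), (3, [109, 124, 76]), (9, [170, 23, 34]), (15, [150, 22, 35]), (21, [0, 7, 37]), (27, [150, 15, 34]), (33, [140, 23, 33]), (39, [17, 98, 52]), (45, [23, 172, 225])]
0.01 [(-15, [108, 172, 132]), (-9, [108, 167, 128]), (-3, [108, 169, 124]), (3, [110, 134, 74]), (9, [120, 7, 38]), (15, [120, 8, 32]), (21, [150, 38, 34]), (27, [140, 21, 37]), (33, [150, 32, 32]), (39, [17, 91, 53]), (45, [23, 169, 226])]
```

```bash
python3 -c "
from rig import manip
print(manip.sign_off())"
```

```text
the job is handed in; nothing more can be done
None
```

The lamp lies face down with its handle up, square (about 0.1°) and snug against the stop bar as measured, and the job was handed in at about 20 s; no verdict came back, and I viewed 11 pictures, one over the limit of 10.

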